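# Re-index the sawing board's length stop and butt the board to it

### The job

Set the sawing board for the next cut. Pull up the spring plunger of the length stop, slide the stop along the fence to the index hole that the pointer on the back of the fence marks, and let the plunger drop fully home in that hole. Then push the loose wooden board up against the fence and along it until its end butts against the stop, and leave the glue bottle, tape measure and try square where they are.

Things in the scene. Friction and masses are not known exactly. Their poses are not given: they have to be found in the camera images.
- station: Sawing board screwed to the bench: grey baseboard 230 x 580 mm, 18 mm thick (its top is 18 mm above the bench), with a thin dark saw kerf across it and an aluminium fence along its far long side. Origin on the bench under it; z up, +y along the fence, +x across the fence away from the robot. Fence: x 50 to 90 mm, y -300 to 250 mm, top at z = 63 mm.
- fence_face (a point): Point on the fence's flat front face, which the board goes against: the plane x = 50 mm of the station (facing its -x), at y = 0, 9 mm above the baseboard. Axes as the station's.
- first_hole (a point): Mouth of the first index hole, on top of the fence (z = 63 mm). The index strip has 7 holes of 9.5 mm, 32 mm apart, from here along the station's +y, at x = 70 mm. The stop starts in this hole and so covers it. Axes as the station's.
- stop (a joint): Position of the length stop along the fence in m: 0 at the first hole (start), growing along the station's +y; holes at 0, 0.032, 0.064, 0.096, 0.128, 0.160, 0.192. It slides with about 2 N of friction, between -0.004 and 0.196.
- plunger (a joint): Lift of the index plunger in m: 0 = pin home, its tip 7 mm deep in a hole; 0.007 = riding on the strip between holes; 0.013 = pulled to its end stop. The spring pushes down with 6 N at 0, 12 N at 0.013; it does not stay up by itself. The pin, 8 mm thick with a round end, drops in when released or slid within about 2 mm of a hole's centre.
- knob (a point): Centre of the black round head of the plunger's knob: 26 mm in diameter, 16 mm high, axis upright and in line with the pin, 111 mm above the bench when home. Under it a 13 mm neck; the top of the stop's grey saddle (40 mm across the fence, 60 mm along it) is at 84 mm. The knob rides on the stop: pulled up and moved sideways it carries the stop along.
- stop_face (a point): Point on the flat face of the stop's arm that the board's end butts against: it looks along the station's -y, 25 mm to the -y side of the knob's axis, in front of the fence, reaching 62 mm out from it, 5 to 41 mm above the baseboard. The point is 35 mm out from the fence, 9 mm above the baseboard. Axes as the station's.
- pointer_tip (a point): Tip of the pointer: dark steel arrow blade lying level behind the fence's top edge, 26 mm wide and 35 mm long, its point towards the holes; tip 64 mm above the bench, 21 mm behind the row of holes. It marks the hole with the same y in the station's frame: the third, fifth or seventh (stop at 0.064, 0.128 or 0.192). A round black thumbscrew and a low bolt are also there; they mark nothing.
- board_center (a point): Centre of the loose plain wooden board, 70 mm (its x) by 220 mm (its y, along the fence) by 18 mm thick, 0.14 to 0.28 kg, lying flat on the baseboard in front of the fence, on the -y side of the stop, slightly askew and clear of the fence. The point is 9 mm above its underside.
- glue_bottle: Bystander: white glue bottle 64 mm in diameter, 170 mm high, standing on the bench beyond the +y end of the sawing board. Origin at its underside.
- tape_measure: Bystander: black tape measure 68 x 36 x 66 mm standing on the baseboard near its +y end, in front of the fence. Origin at its underside.
- try_square: Bystander: try square, dark wooden stock 22 x 120 x 20 mm with a steel blade 170 x 40 x 2 mm, lying on the bench behind the fence. Origin at the underside of the stock.
There are look-alikes about, which are no part of the job. Of the things shaped like the part that bears board_center, the wooden one is meant.

How it is judged (in metres and radians):
On the way, in this order (a step that is already met when the one before it is completed fails the run):
1. the plunger is pulled clear of the first hole (value of joint plunger above 0.0065 m and value of joint stop below 0.02 m), for 0.1 s.
2. the stop is at the hole marked by the pointer and the plunger is fully home in it (y of knob in the frame of pointer_tip between -0.004 and 0.004 m and value of joint plunger below 0.0015 m), for 0.2 s.
At the end, for the whole second after the job is handed in: The stop stands at the hole that the pointer marks (within 4 mm) with the plunger fully home (within 1.5 mm); the board lies flat on the baseboard, its long edge along the fence (within 3 mm and 0.025 rad) and its end against the stop's face (within 3 mm), at rest (all of step 2 and y of board_center in the frame of stop_face above -0.113 m and x of board_center in the frame of station above 0.012 m and angle between the y axis of board_center and the y axis of station, either way round below 0.025 rad and z of board_center in the frame of station below 0.03 m and linear speed of board below 0.01 m/s); the robot touches nothing.
It fails at once if the glue bottle is pushed away or tipped (distance of glue_bottle from where it was at the start of the episode above 0.02 m or angle between glue_bottle's own z axis and vertical above 0.35 rad).
It fails at once if the tape measure is pushed away (distance of tape_measure from where it was at the start of the episode above 0.02 m).
It fails at once if the try square is pushed away (distance of try_square from where it was at the start of the episode above 0.02 m).
It also fails if it takes over 72 s, if anything falls off the work surface, if the arm or the gripper's body presses on something with over 40 N, if the wrist force passes 120 N, or if a joint passes its speed limit or range.

### The arm

A 7-joint arm with a two-finger parallel gripper is mounted at the origin on the work surface. World frame = base frame: x ahead of the robot, y to its left, z up, the work surface at z = 0. Lengths are in mm, angles in rad, forces in N, time in s.
With the tool pointing down it reaches from about 400 to 875 mm from the base axis. Payload 6.5 kg.
Tool frame: the origin (TCP) lies midway between the tips of the shut fingers; the grasp point (between the pads) lies 19 mm behind it; x points along the fingers, z is the direction in which the jaws open and shut, and the axes are right-handed (so a half turn about x gives the same grasp; the last joint's range is limited). The gripper opens to 85 mm and grips with 20 to 120 N. Pads are 22 mm wide; open, the fingers measure 114 mm over their backs; the gripper's body (76 mm by 85 mm) begins 54 mm behind the grasp point. The pads swing forward as they close: fully open they stand 13 mm farther back than shut.
Start: joints at [-1.173, 0.536, -0.004, 1.538, 0.003, 1.067, -0.071], TCP at [290.772, 581.328, 231.29] pointing down, gripper open.
Joint ranges: [-2.7, 2.7], [-0.37, 2.16], [-1.27, 1.26], [0.24, 2.4], [-1.31, 4.45], [0.19, 1.91], [-2.76, 2.76]. Speed limits (rad/s): [2.39, 2.39, 3.14, 3.14, 3.14, 3.14, 3.14].

### API

Orientations are given as a unit quaternion [w, x, y, z].
In Python, from cell import get_state, eyes, robot gives the robot as it stands.
- The arm moves only by the shell command python3 -m handwheel 'ROWS' [FORCE]. ROWS is JSON, a list of rows, each an object with "xyz": the shift along the tool's x, y, z in units of 25 mm (1.0 is 25 mm), a list of three; "turn": the turn about the tool's x in units of 6 degrees (1.0 is 6 degrees); "jaw": the finger opening in mm, from 0 to 85.4. In form: [{"xyz": [x, y, z], "turn": turn, "jaw": jaw}, ...]. A call has 1 to 20 rows; each row shifts and turns the commanded pose from where the row before left it, along the tool's axes as they then stand; what a row does not reach is not made up. A row lasts 1/12 s, in which the tool goes at most 41.7 mm and 7.16 degrees, less where a joint would pass 70% of its speed; a pose out of reach is approached as far as the arm can. A call is refused whole if a number of a shift passes 1 or a number of a turn 1, either way. A call with a gripper value outside its range is refused whole. The fingers move at their own pace and stop on an object; FORCE is the grip in N (left out, the last holds). Time passes only in rows, so rows that do not move let the fingers close. It gives the time, the measured TCP pose, the force and the opening at its end, in the units of the state.
- get_state(): the state, without advancing time (a new reading comes with each control period).
- eyes.grab_frame(name): name is "scene" or "top" or "wrist"; returns the picture (420x560x3 uint8, red, green, blue); there is no depth.
- eyes.get_calibration(name): a dict with "K" (3x3 intrinsics, pixels), "distortion" ([k1, k2, p1, p2, k3] as OpenCV has them; the pictures are not rectified), "camera_from_world" (4x4, takes a point from world to camera coordinates). Camera axes: x right, y down, z forward; pixel columns grow to the right and rows downward; lengths in mm; the calibration is good to about 2 mm. A picture is of the moment at which its call begins: read the wrist's pose just before it. get_calibration takes no time and is no camera call; for the wrist camera it gives the pose at the moment of the call.
- robot.close_job(): hands the job in, once; it reports no verdict.
The state is a dict: "time": time; "q": joint angles; "joint_velocities": joint speeds; "effort": joint torques, N m; "ee_pos": TCP position; "eef_rot": TCP orientation; "contact_force": force on the tool from outside, world axes, zero at the start; "wrist_torque": the same for the moment, N m; "gripper_width": finger opening in mm.
Only numpy, scipy, OpenCV 4.12 (cv2) and the standard library are available. Lean on these libraries where they do the work, as an engineer would, in place of code of your own. Each camera call takes 0.05 s, during which the arm holds its last target. There are 200 camera calls.

## Working session

There is one attempt and no reset: what is moved stays moved. The work goes in short steps, Python scripts to look and compute and a shell command to move; the robot and the scene stay as the last step left them, time stands still between calls to the robot, and variables do not carry over. Pictures are saved under pics/ and viewed, about 8 in all and at most 12, crops included, and the job is handed in when it is done.

```bash
ls; mkdir -p pics; cat > h.py <<'E'
import numpy as np, cv2
from cell import get_state, eyes, robot
def ray(name,uv,cal=None):
    c=cal or eyes.get_calibration(name); K=np.array(c["K"],float);d=np.array(c["distortion"],float);T=np.array(c["camera_from_world"],float)
    p=cv2.undistortPoints(np.array(uv,float).reshape(-1,1,2),K,d).reshape(-1,2)
    D=np.c_[p,np.ones(len(p))]@T[:3,:3]; o=-T[:3,:3].T@T[:3,3]
    return o,D
def onz(name,uv,z,cal=None):
    o,D=ray(name,uv,cal); return o+D*((z-o[2])/D[:,2])[:,None]
def proj(name,P,cal=None):
    c=cal or eyes.get_calibration(name);T=np.array(c["camera_from_world"],float)
    return cv2.projectPoints(np.array(P,float).reshape(-1,1,3),cv2.Rodrigues(T[:3,:3])[0],T[:3,3],np.array(c["K"],float),np.array(c["distortion"],float))[0].reshape(-1,2)
def save(img,fn,s=1.4): cv2.imwrite(fn,cv2.resize(img[:,:,::-1],None,fx=s,fy=s,interpolation=cv2.INTER_CUBIC))
E
python3 - <<'E'
from h import *
print(get_state())
for n in("scene","top"):
    save(eyes.grab_frame(n),f"pics/{n}0.png")
    print(n,ray(n,[[280,210]]))
E
```

```text
pics
{'time': 0.0, 'q': array([-1.17318789,  0.53718622, -0.00444637,  1.53887395,  0.00259755,
        1.06729269, -0.07122188]), 'joint_velocities': array([ 0.00071713,  0.00104137, -0.00111765, -0.00039314, -0.00089677,
       -0.0013637 , -0.00084261]), 'effort': array([-1.93090318e-04, -5.83417439e+01,  1.04857989e+00, -2.59105504e+01,
        1.23566523e-02,  9.75089846e-03,  4.23368306e-06]), 'ee_pos': array([290.51035781, 580.75796586, 230.3996979 ]), 'eef_rot': array([ 0.6010167 , -0.37207836,  0.60202389,  0.37135409]), 'contact_force': array([ 0.59230857, -0.35459073,  0.18650574]), 'wrist_torque': array([0.0125404 , 0.01616642, 0.06221976]), 'gripper_width': 85.09649030417224}
scene (array([1215.81507354, -505.56933736,  769.24748488]), array([[-0.64239379,  0.45039182, -0.62010138]]))
top (array([ 311.79547243,  -33.39012045, 1225.62263673]), array([[ 0.15472652,  0.0344523 , -0.98783625]]))
```

View pics/top0.png

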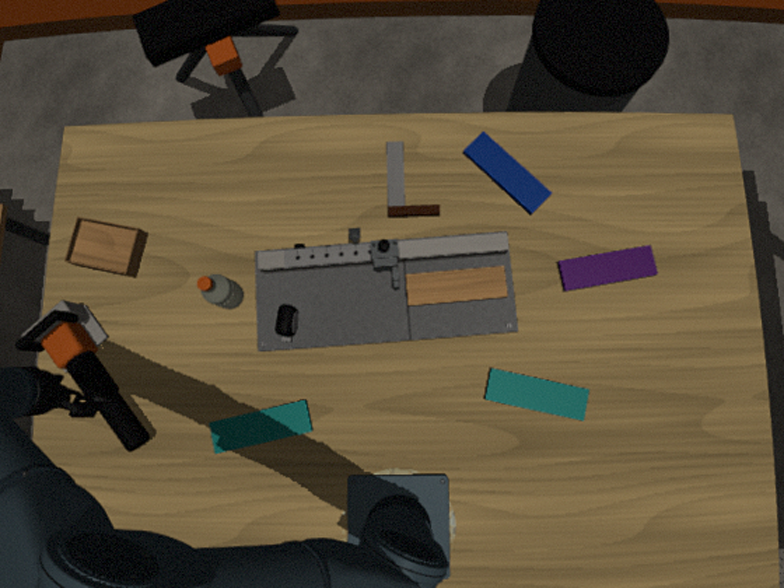

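View pics/scene0.png

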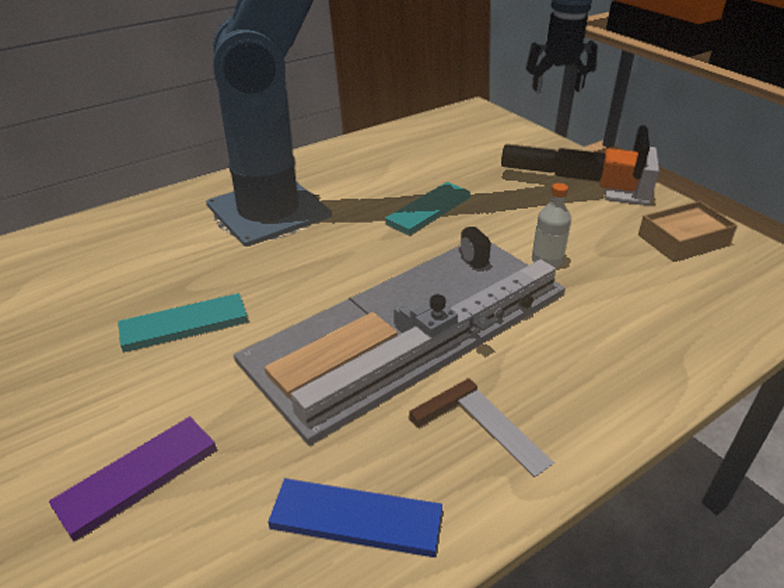

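Top view: the stop's knob is at about (384,246)/1.4, the wooden board at (456,287)/1.4, and dark items sit behind the fence at (300,246)/1.4 and (354,235)/1.4. The look-alike boards (blue, purple, two teal) are on the bench. I'll take a close crop of the fence from both views.

```bash
python3 - <<'E'
from h import *
a=cv2.imread("pics/top0.png");
t=eyes.grab_frame("top")[155:255,175:375]; s=eyes.grab_frame("scene")[180:270,270:410]
A=cv2.resize(t,(800,400),interpolation=cv2.INTER_CUBIC)  # x4
B=cv2.resize(s,None,fx=4,fy=4,interpolation=cv2.INTER_CUBIC)
cv2.imwrite("pics/crop1.png",A[:,:,::-1]);cv2.imwrite("pics/crop2.png",B[:,:,::-1])
E
```

```text
(no output)
```

View pics/crop1.png

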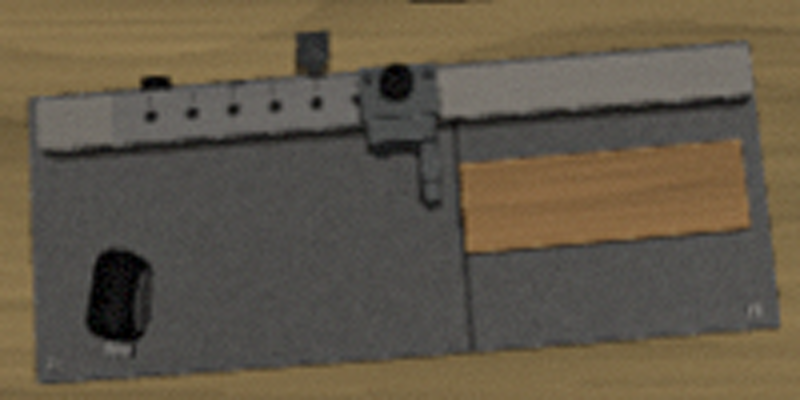

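View pics/crop2.png

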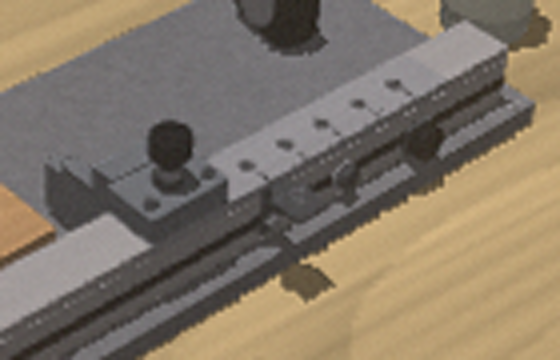

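The grey arrow blade at crop (313,52) lines up with the hole at (316,103). The visible holes are the 7th at x=150 through the 3rd at 316, and the 2nd is half covered at 357, so the pointer marks the third hole (stop at 64 mm). The thumbscrew (155,82) and the bolt mark nothing.

```bash
python3 - <<'E'
from h import *
f=lambda L:np.array(L,float)/4+[175,155]
H=onz("top",f([[150,117],[192,113],[233,110],[275,106],[316,103]]),63); print(H.round(1))
d=H[0]-H[4]; L=np.linalg.norm(d); d/=L; n=np.array([d[1],-d[0],0]); print("len",L,"(128) dir +y",d,"yaw",np.degrees(np.arctan2(-d[0],d[1])))
h1=H.mean(0)-d*32*4; print("first hole",h1,"target",h1+d*64, "knob top ray z119",onz("top",f([[396,80]]),119))
o=h1-n*70; o[2]=0
c=lambda P:np.c_[(P-o)@n,(P-o)@d,P[:,2]]
B=onz("top",f([[462,165],[741,141],[749,228],[466,253]]),36); print("board st",c(B).round(1),B.round(1))
print("ptr st",c(onz("top",f([[298,35],[328,33],[316,75]]),64)).round(1))
print("origin",o,"n",n)
print("tool axes",cv2.Rodrigues(np.eye(3))[0].shape)
from scipy.spatial.transform import Rotation as R
q=get_state()["eef_rot"];print(R.from_quat(q[[1,2,3,0]]).as_matrix().round(3))
p=eyes.get_calibration("wrist");T=np.array(p["camera_from_world"]);print((-T[:3,:3].T@T[:3,3]).round(1),T[:3,:3].round(2))
E
```

```text
[[576.4 213.7  63. ]
 [579.  181.3  63. ]
 [580.9 149.7  63. ]
 [583.5 117.5  63. ]
 [585.4  86.   63. ]]
len 128.0145185671046 (128) dir +y [-0.07018765  0.99753381  0.        ] yaw 4.024765562897896
first hole [590.01912375  21.98816801  63.        ] target [585.52711383  85.83033157  63.        ] knob top ray z119 [[588.51271819  21.97680755 119.        ]]
board st [[  17.6  -43.2   36. ]
 [  18.4 -260.6   36. ]
 [ -50.  -259.    36. ]
 [ -51.1  -40.6   36. ]] [[ 540.8  -24.7   36. ]
 [ 556.8 -241.6   36. ]
 [ 488.5 -244.8   36. ]
 [ 472.1  -27.    36. ]]
ptr st [[124.5  74.6  64. ]
 [124.1  51.4  64. ]
 [ 91.6  62.7  64. ]]
origin [520.19175736  17.07503217   0.        ] n [0.99753381 0.07018765 0.        ]
tool axes (3, 1)
[[-0.    -0.894  0.447]
 [-0.001  0.447  0.894]
 [-1.    -0.    -0.001]]
[221.6 615.5 373.7] [[ 0.45  0.89 -0.  ]
 [ 0.85 -0.43  0.3 ]
 [ 0.27 -0.14 -0.95]]
```

```bash
python3 -m handwheel '[{"xyz":[0,0,0],"turn":-1,"jaw":85},{"xyz":[0,0,0],"turn":-1,"jaw":85},{"xyz":[0,0,0],"turn":-1,"jaw":85},{"xyz":[0,0,0],"turn":-1,"jaw":85},{"xyz":[0,0,0],"turn":-1,"jaw":85},{"xyz":[0,0,0],"turn":-0.1,"jaw":85},{"xyz":[0,-0.4,-0.9],"turn":0,"jaw":85},{"xyz":[0,-0.4,-0.9],"turn":0,"jaw":85},{"xyz":[0,-0.4,-0.9],"turn":0,"jaw":85},{"xyz":[0,-0.4,-0.9],"turn":0,"jaw":85},{"xyz":[0,-0.4,-0.9],"turn":0,"jaw":85},{"xyz":[0,-0.4,-0.9],"turn":0,"jaw":85},{"xyz":[0,-0.4,-0.9],"turn":0,"jaw":85},{"xyz":[0,-0.4,-0.9],"turn":0,"jaw":85},{"xyz":[0,-0.4,-0.9],"turn":0,"jaw":85},{"xyz":[0,-0.4,-0.9],"turn":0,"jaw":85},{"xyz":[0,-0.4,-0.9],"turn":0,"jaw":85},{"xyz":[0,-0.4,-0.9],"turn":0,"jaw":85}]' 60
cat >> h.py <<'E'
from scipy.spatial.transform import Rotation as R
D=np.array([-.0702,.99753,0]);N=np.array([.99753,.0702,0]);O=np.array([520.19,17.08,0])
def st(p): p=np.asarray(p)-O; return np.array([p@N,p@D,p[2]])   # y measured from first hole
def where(target=None):
    s=get_state();M=R.from_quat(s["eef_rot"][[1,2,3,0]]).as_matrix()
    print("t",round(s["time"],2),"tcp st",st(s["ee_pos"]).round(1),"F",s["contact_force"].round(1),"w",round(s["gripper_width"],1),"yawerr",np.degrees(np.arctan2(M[:,2]@N,M[:,2]@D)).round(1),"tilt",M[2,0].round(3))
    if target is not None: # station-frame target
        w=O+N*target[0]+D*target[1]+np.array([0,0,target[2]]); print("units",(M.T@(w-s["ee_pos"])/25).round(2))
E
python3 -c "
from h import *
where([70,0,180])"
```

```text
time: 1.7
ee_pos: [429.9, 319.3, 231.3]
eef_rot: [0.483, -0.516, 0.483, 0.517]
contact_force: [0.8, 1.0, 0.3]
gripper_width: 85.0
t 1.7 tcp st [-68.9 307.8 231.3] F [0.8 1.  0.3] w 85.0 yawerr 0.2 tilt -1.0
units [  2.05  -5.59 -12.29]
```

```bash
python3 -m handwheel '[{"xyz":[0,-0.4,-0.88],"turn":0,"jaw":85},{"xyz":[0,-0.4,-0.88],"turn":0,"jaw":85},{"xyz":[0,-0.4,-0.88],"turn":0,"jaw":85},{"xyz":[0,-0.4,-0.88],"turn":0,"jaw":85},{"xyz":[0,-0.4,-0.88],"turn":0,"jaw":85},{"xyz":[0,-0.4,-0.88],"turn":0,"jaw":85},{"xyz":[0,-0.4,-0.88],"turn":0,"jaw":85},{"xyz":[0.3,-0.4,-0.88],"turn":0,"jaw":85},{"xyz":[0.3,-0.4,-0.88],"turn":0,"jaw":85},{"xyz":[0.3,-0.4,-0.88],"turn":0,"jaw":85},{"xyz":[0.3,-0.4,-0.88],"turn":0,"jaw":85},{"xyz":[0.3,-0.4,-0.88],"turn":0,"jaw":85},{"xyz":[0.3,-0.4,-0.88],"turn":0,"jaw":85},{"xyz":[0.2,-0.4,-0.88],"turn":0,"jaw":85},{"xyz":[0,0,0],"turn":0,"jaw":85},{"xyz":[0,0,0],"turn":0,"jaw":85}]'
python3 - <<'E'
from h import *
c=eyes.get_calibration("wrist")
where([70,0,150])
im=eyes.grab_frame("wrist")
K=proj("wrist",[O+N*70+D*0+np.array([0,0,119])],c); print("knob top expected px",K)
save(im,"pics/w1.png",1.2)
E
```

```text
time: 3.03
ee_pos: [590.8, 21.3, 180.8]
eef_rot: [0.483, -0.516, 0.484, 0.516]
contact_force: [-0.1, 0.2, 0.7]
gripper_width: 85.3
t 3.03 tcp st [ 70.7  -0.8 180.8] F [-0.1  0.2  0.7] w 85.3 yawerr 0.3 tilt -1.0
units [1.23 0.03 0.03]
knob top expected px [[277.94113684 227.00820126]]
```

View pics/w1.png

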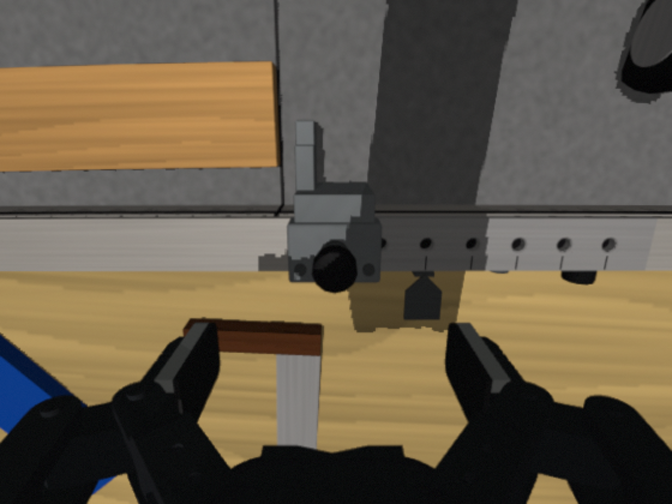

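Close view: the arrow at (423,280) points to the third hole at (426,243), and the knob at (334,268) is where I expected it. Descending and gripping.

```bash
python3 -m handwheel '[{"xyz":[0.7,0.03,0.03],"turn":0,"jaw":60},{"xyz":[0.7,0,0],"turn":0,"jaw":60},{"xyz":[0.7,0,0],"turn":0,"jaw":60},{"xyz":[0.7,0,0],"turn":0,"jaw":60},{"xyz":[0.5,0,0],"turn":0,"jaw":60},{"xyz":[0.2,0,0],"turn":0,"jaw":60},{"xyz":[0,0,0],"turn":0,"jaw":60},{"xyz":[0,0,0],"turn":0,"jaw":15},{"xyz":[0,0,0],"turn":0,"jaw":15},{"xyz":[0,0,0],"turn":0,"jaw":15},{"xyz":[0,0,0],"turn":0,"jaw":15},{"xyz":[0,0,0],"turn":0,"jaw":15},{"xyz":[0,0,0],"turn":0,"jaw":15},{"xyz":[0,0,0],"turn":0,"jaw":15}]' 60
python3 -c "
from h import *
where()"
```

```text
time: 4.25
ee_pos: [590.9, 23.2, 95.2]
eef_rot: [-0.483, 0.518, -0.482, -0.517]
contact_force: [-1.5, -0.7, 5.0]
gripper_width: 23.7
t 4.25 tcp st [70.9  1.2 95.2] F [-1.5 -0.7  5. ] w 23.7 yawerr 0.0 tilt -1.0
```

Width 23.7 mm with 5 N upward suggests the pads are high on the head, so I'll regrip lower.

```bash
python3 -m handwheel '[{"xyz":[0,0,0],"turn":0,"jaw":40},{"xyz":[0,0,0],"turn":0,"jaw":40},{"xyz":[0.1,0,0],"turn":0,"jaw":40},{"xyz":[0.1,0.02,0],"turn":0,"jaw":40},{"xyz":[0,0,0],"turn":0,"jaw":40}]' 60
python3 -m handwheel '[{"xyz":[0,0,0],"turn":0,"jaw":15},{"xyz":[0,0,0],"turn":0,"jaw":15},{"xyz":[0,0,0],"turn":0,"jaw":15},{"xyz":[0,0,0],"turn":0,"jaw":15},{"xyz":[0,0,0],"turn":0,"jaw":15},{"xyz":[0,0,0],"turn":0,"jaw":15}]' 70
python3 -c "
from h import *
where()"
```

```text
time: 4.67
ee_pos: [588.9, 23.8, 88.1]
eef_rot: [0.482, -0.517, 0.482, 0.518]
contact_force: [0.0, 0.5, -0.1]
gripper_width: 40.3
time: 5.17
ee_pos: [589.3, 23.1, 88.8]
eef_rot: [-0.482, 0.517, -0.482, -0.517]
contact_force: [-1.2, -2.9, 2.3]
gripper_width: 24.2
t 5.17 tcp st [69.3  1.2 88.8] F [-1.2 -2.9  2.3] w 24.2 yawerr 0.0 tilt -1.0
```

```bash
python3 -m handwheel '[{"xyz":[-0.15,0,0],"turn":0,"jaw":15},{"xyz":[-0.15,0,0],"turn":0,"jaw":15},{"xyz":[-0.14,0,0],"turn":0,"jaw":15},{"xyz":[0,0,0],"turn":0,"jaw":15},{"xyz":[0,0,0],"turn":0,"jaw":15},{"xyz":[0,0,0],"turn":0,"jaw":15}]'
python3 - <<'E'
from h import *
where([69.3,64,99]); c=eyes.get_calibration("wrist"); im=eyes.grab_frame("wrist"); save(im[120:330,150:420],"pics/w2.png",2.5)
E
```

```text
time: 5.67
ee_pos: [589.1, 23.7, 99.3]
eef_rot: [0.482, -0.517, 0.482, 0.517]
contact_force: [2.1, -1.9, -11.5]
gripper_width: 24.0
t 5.67 tcp st [69.2  1.8 99.3] F [  2.1  -1.9 -11.5] w 24.0 yawerr -0.0 tilt -1.0
units [ 0.01 -0.01  2.49]
```

View pics/w2.png

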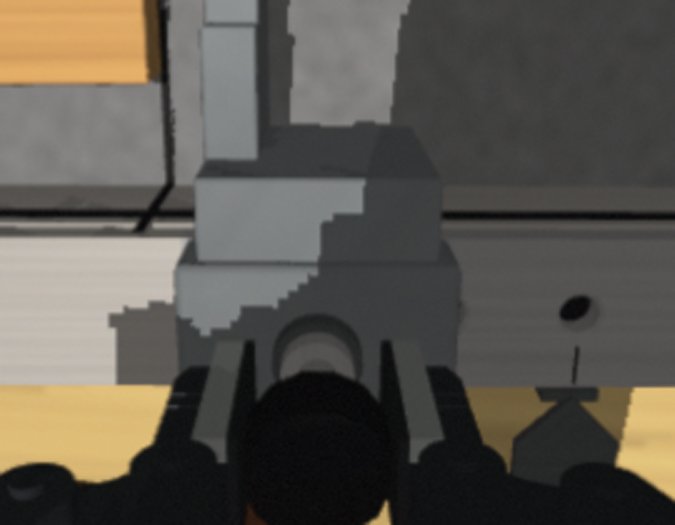

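The plunger is up (−11.5 N, neck visible) and held. Sliding 64 mm along +tool z.

```bash
python3 -m handwheel '[{"xyz":[0,0,0.2],"turn":0,"jaw":15},{"xyz":[0,0,0.3],"turn":0,"jaw":15},{"xyz":[0,0,0.4],"turn":0,"jaw":15},{"xyz":[0,0,0.4],"turn":0,"jaw":15},{"xyz":[0,0,0.4],"turn":0,"jaw":15},{"xyz":[0,0,0.4],"turn":0,"jaw":15},{"xyz":[0,0,0.3],"turn":0,"jaw":15},{"xyz":[0,0,0.16],"turn":0,"jaw":15},{"xyz":[0,0,0],"turn":0,"jaw":15},{"xyz":[0,0,0],"turn":0,"jaw":15},{"xyz":[0,0,0],"turn":0,"jaw":15}]'
python3 - <<'E'
from h import *
where(); c=eyes.get_calibration("wrist"); im=eyes.grab_frame("wrist"); save(im[120:330,150:420],"pics/w3.png",2.5)
E
```

```text
time: 6.63
ee_pos: [584.8, 88.4, 99.8]
eef_rot: [0.482, -0.517, 0.482, 0.518]
contact_force: [2.0, 1.6, -11.4]
gripper_width: 23.9
t 6.63 tcp st [69.5 66.6 99.8] F [  2.    1.6 -11.4] w 23.9 yawerr -0.0 tilt -1.0
```

View pics/w3.png

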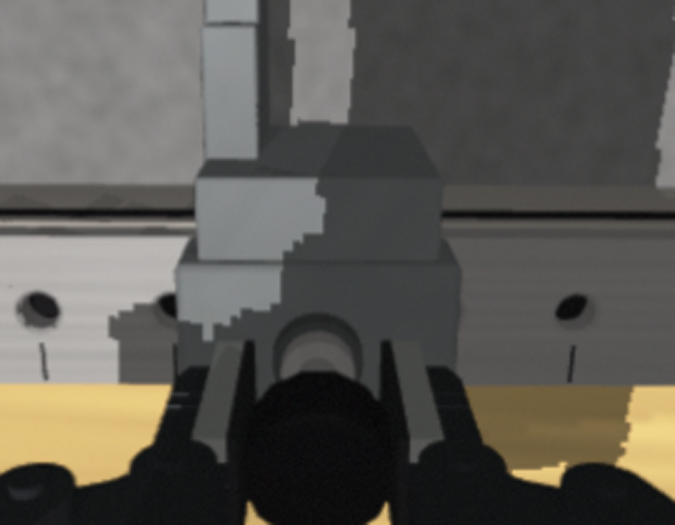

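Slid: the next hole's pixel is 572, against 574 before the slide, so the step is two pitches within 1 mm. Lowering.

```bash
python3 -m handwheel '[{"xyz":[0.15,0,0],"turn":0,"jaw":15},{"xyz":[0.15,0,0],"turn":0,"jaw":15},{"xyz":[0.14,0,0],"turn":0,"jaw":15},{"xyz":[0,0,0],"turn":0,"jaw":15},{"xyz":[0,0,0],"turn":0,"jaw":15}]'
python3 -c "
from h import *
where()"
```

```text
time: 7.1
ee_pos: [585.0, 87.0, 88.9]
eef_rot: [-0.482, 0.517, -0.482, -0.517]
contact_force: [-0.7, -0.2, -5.4]
gripper_width: 23.9
t 7.1 tcp st [69.6 65.2 88.9] F [-0.7 -0.2 -5.4] w 23.9 yawerr 0.0 tilt -1.0
```

```bash
python3 -m handwheel '[{"xyz":[0,0,0],"turn":0,"jaw":50},{"xyz":[0,0,0],"turn":0,"jaw":50},{"xyz":[0,0,0],"turn":0,"jaw":50},{"xyz":[-0.3,0,0],"turn":0,"jaw":50},{"xyz":[-0.6,0,0],"turn":0,"jaw":50},{"xyz":[-0.8,0,0],"turn":0,"jaw":30},{"xyz":[-0.8,0,0],"turn":0,"jaw":0},{"xyz":[-0.8,0,0],"turn":0,"jaw":0},{"xyz":[0,0,0],"turn":0,"jaw":0},{"xyz":[0,0,0],"turn":0,"jaw":0}]'
python3 - <<'E'
from h import *
where(); c=eyes.get_calibration("wrist"); im=eyes.grab_frame("wrist"); save(im,"pics/w4.png",1.2)
V=lambda x,y,z:O+N*x+D*y+np.array([0,0,z])
for z in (103,111,119,126): print(z,proj("wrist",[V(70,64,z)],c)*1.2)
print(proj("wrist",[V(70,32,63),V(70,96,63),V(50,-43,36)],c)*1.2)
E
```

```text
time: 7.93
ee_pos: [586.2, 87.7, 173.2]
eef_rot: [-0.483, 0.518, -0.481, -0.516]
contact_force: [-0.4, 0.3, -0.4]
gripper_width: 0.1
t 7.93 tcp st [ 70.8  65.8 173.2] F [-0.4  0.3 -0.4] w 0.1 yawerr 0.0 tilt -1.0
103 [[328.88569791 266.86540699]]
111 [[328.78573925 271.77379027]]
119 [[328.67859461 277.0362633 ]]
126 [[328.57832193 281.96236872]]
[[281.61781523 246.60346779]
 [376.9821505  246.53389131]
 [181.57513629 209.37765364]]
```

View pics/w4.png

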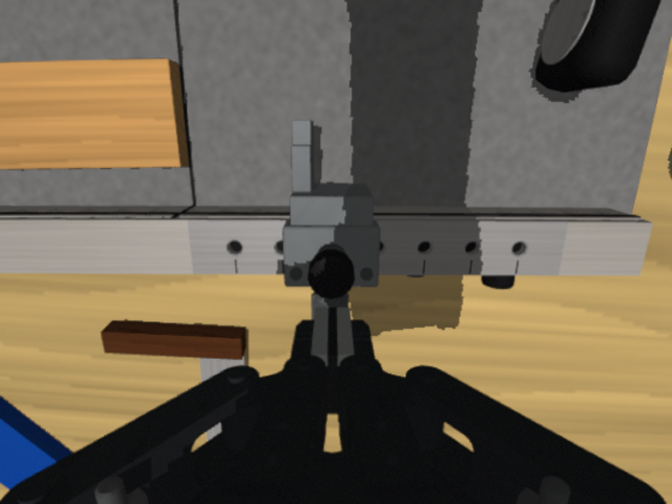

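The knob centre is at (330,272); I expected (329,272) for home in the third hole. Next: push the board with the jaws wide open so there are two contact points along its near edge.

```bash
python3 -m handwheel '[{"xyz":[0,0.5,-0.72],"turn":0,"jaw":85},{"xyz":[0,0.5,-0.72],"turn":0,"jaw":85},{"xyz":[0,0.5,-0.72],"turn":0,"jaw":85},{"xyz":[0,0.5,-0.72],"turn":0,"jaw":85},{"xyz":[0,0.5,-0.72],"turn":0,"jaw":85},{"xyz":[0,0.5,-0.72],"turn":0,"jaw":85},{"xyz":[0,0.5,-0.72],"turn":0,"jaw":85},{"xyz":[0,0.5,-0.72],"turn":0,"jaw":85},{"xyz":[0,0.5,-0.72],"turn":0,"jaw":85},{"xyz":[0,0.5,-0.72],"turn":0,"jaw":85},{"xyz":[0,0.5,-0.72],"turn":0,"jaw":85},{"xyz":[0,0.5,-0.72],"turn":0,"jaw":85},{"xyz":[1,0,0],"turn":0,"jaw":85},{"xyz":[1,0,0],"turn":0,"jaw":85},{"xyz":[1,0,0],"turn":0,"jaw":85},{"xyz":[1,0,0],"turn":0,"jaw":85},{"xyz":[1,0,0],"turn":0,"jaw":85},{"xyz":[0,0,0],"turn":0,"jaw":85},{"xyz":[0,0,0],"turn":0,"jaw":85}]'
python3 -c "
from h import *
where([-65,-151,12])"
```

```text
time: 9.57
ee_pos: [448.9, -138.2, 45.2]
eef_rot: [0.481, -0.516, 0.483, 0.518]
contact_force: [0.7, 0.5, 0.3]
gripper_width: 85.3
t 9.57 tcp st [ -82.  -149.9   45.2] F [0.7 0.5 0.3] w 85.3 yawerr 0.0 tilt -1.0
units [ 1.33 -0.69 -0.05]
```

```bash
python3 -m handwheel '[{"xyz":[0.6,0,0],"turn":0,"jaw":85},{"xyz":[0.4,0,0],"turn":0,"jaw":85},{"xyz":[0.3,0,0],"turn":0,"jaw":85},{"xyz":[0,0,0],"turn":0,"jaw":85},{"xyz":[0,0,0],"turn":0,"jaw":85}]'
python3 -m handwheel '[{"xyz":[0,-0.2,0],"turn":0,"jaw":85},{"xyz":[0,-0.2,0],"turn":0,"jaw":85},{"xyz":[0,-0.2,0],"turn":0,"jaw":85},{"xyz":[0,-0.2,0],"turn":0,"jaw":85},{"xyz":[0,-0.2,0],"turn":0,"jaw":85},{"xyz":[0,-0.15,0],"turn":0,"jaw":85},{"xyz":[0,-0.15,0],"turn":0,"jaw":85},{"xyz":[0,-0.15,0],"turn":0,"jaw":85},{"xyz":[0,-0.1,0],"turn":0,"jaw":85},{"xyz":[0,-0.1,0],"turn":0,"jaw":85},{"xyz":[0,-0.1,0],"turn":0,"jaw":85},{"xyz":[0,0,0],"turn":0,"jaw":85},{"xyz":[0,0,0],"turn":0,"jaw":85}]'
python3 -c "
from h import *
where([-31,-151,12])"
```

```text
time: 9.98
ee_pos: [450.5, -138.5, 14.1]
eef_rot: [0.482, -0.517, 0.482, 0.517]
contact_force: [0.4, 0.1, 0.2]
gripper_width: 85.0
time: 11.07
ee_pos: [494.8, -135.4, 13.9]
eef_rot: [-0.482, 0.518, -0.482, -0.517]
contact_force: [-0.7, -0.7, -0.4]
gripper_width: 85.2
t 11.07 tcp st [ -36.  -150.3   13.9] F [-0.7 -0.7 -0.4] w 85.2 yawerr -0.0 tilt -1.0
units [ 0.08 -0.2  -0.03]
```

```bash
python3 -m handwheel '[{"xyz":[0,-0.08,0],"turn":0,"jaw":85},{"xyz":[0,-0.08,0],"turn":0,"jaw":85},{"xyz":[0,-0.04,0],"turn":0,"jaw":85},{"xyz":[0,0,0],"turn":0,"jaw":85},{"xyz":[0,0,0],"turn":0,"jaw":85}]'
python3 - <<'E'
from h import *
where(); save(eyes.grab_frame("scene")[190:320,150:350],"pics/s5.png",3)
E
```

```text
time: 11.48
ee_pos: [499.5, -135.0, 13.8]
eef_rot: [-0.482, 0.517, -0.482, -0.517]
contact_force: [0.1, 0.2, -0.6]
gripper_width: 85.0
t 11.48 tcp st [ -31.3 -150.3   13.8] F [ 0.1  0.2 -0.6] w 85.0 yawerr -0.0 tilt -1.0
```

View pics/s5.png

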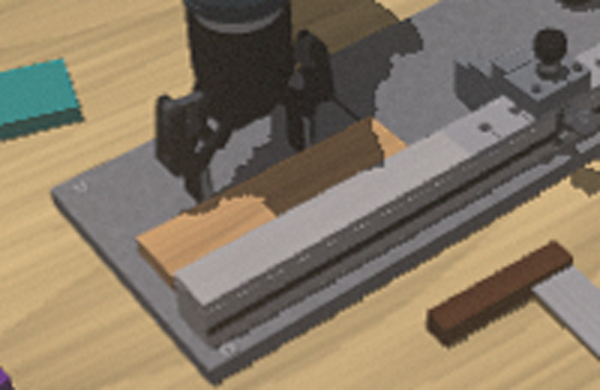

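Picture s5: the fingers are behind the board's near edge and the board is almost at the fence, with no fence reaction yet. Creeping on.

```bash
python3 -m handwheel '[{"xyz":[0,-0.06,0],"turn":0,"jaw":85},{"xyz":[0,-0.06,0],"turn":0,"jaw":85},{"xyz":[0,0,0],"turn":0,"jaw":85}]'
python3 -m handwheel '[{"xyz":[0,-0.06,0],"turn":0,"jaw":85},{"xyz":[0,-0.06,0],"turn":0,"jaw":85},{"xyz":[0,0,0],"turn":0,"jaw":85}]'
python3 -c "
from h import *
where()"
```

```text
time: 11.78
ee_pos: [499.9, -134.9, 13.5]
eef_rot: [0.482, -0.516, 0.483, 0.518]
contact_force: [-6.2, 0.3, 3.9]
gripper_width: 84.9
time: 12.03
ee_pos: [500.0, -135.0, 13.1]
eef_rot: [0.481, -0.514, 0.485, 0.519]
contact_force: [-12.8, -2.0, 9.4]
gripper_width: 85.3
t 12.03 tcp st [ -30.8 -150.3   13.1] F [-12.8  -2.    9.4] w 85.3 yawerr 0.1 tilt -1.0
```

Fence contact confirmed (12.8 N). Retreating and going to the board's −y end with the jaws shut.

```bash
python3 -m handwheel '[{"xyz":[0,0.4,0],"turn":0,"jaw":85},{"xyz":[0,0.5,0],"turn":0,"jaw":85},{"xyz":[-0.6,0,0],"turn":0,"jaw":85},{"xyz":[-0.8,0,0],"turn":0,"jaw":60},{"xyz":[-0.8,0,-0.4],"turn":0,"jaw":0},{"xyz":[-0.6,0,-0.8],"turn":0,"jaw":0},{"xyz":[0,0,-0.9],"turn":0,"jaw":0},{"xyz":[0,-0.5,-0.9],"turn":0,"jaw":0},{"xyz":[0,-0.6,-0.9],"turn":0,"jaw":0},{"xyz":[0,-0.6,-0.9],"turn":0,"jaw":0},{"xyz":[0,-0.6,-0.8],"turn":0,"jaw":0},{"xyz":[0,-0.5,0],"turn":0,"jaw":0},{"xyz":[0,0,0],"turn":0,"jaw":0},{"xyz":[0,0,0],"turn":0,"jaw":0}]'
python3 -c "
from h import *
where([18,-290,25])"
```

```text
time: 13.2
ee_pos: [562.7, -270.3, 83.6]
eef_rot: [-0.482, 0.518, -0.482, -0.517]
contact_force: [-0.7, 0.3, 0.6]
gripper_width: 0.0
t 13.2 tcp st [  22.2 -289.7   83.6] F [-0.7  0.3  0.6] w 0.0 yawerr -0.1 tilt -1.0
units [ 2.34  0.17 -0.01]
```

```bash
python3 -m handwheel '[{"xyz":[0.7,0.17,0],"turn":0,"jaw":0},{"xyz":[0.7,0,0],"turn":0,"jaw":0},{"xyz":[0.6,0,0],"turn":0,"jaw":0},{"xyz":[0.3,0,0],"turn":0,"jaw":0},{"xyz":[0,0,0],"turn":0,"jaw":0},{"xyz":[0,0,0.2],"turn":0,"jaw":0},{"xyz":[0,0,0.2],"turn":0,"jaw":0},{"xyz":[0,0,0.2],"turn":0,"jaw":0},{"xyz":[0,0,0.2],"turn":0,"jaw":0},{"xyz":[0,0,0.2],"turn":0,"jaw":0},{"xyz":[0,0,0.2],"turn":0,"jaw":0},{"xyz":[0,0,0],"turn":0,"jaw":0}]'
python3 -c "
from h import *
where([18,-205,25])"
```

```text
time: 14.2
ee_pos: [556.6, -240.7, 27.0]
eef_rot: [-0.482, 0.518, -0.482, -0.517]
contact_force: [0.5, -1.4, 0.8]
gripper_width: 0.2
t 14.2 tcp st [  18.3 -259.7   27. ] F [ 0.5 -1.4  0.8] w 0.2 yawerr -0.1 tilt -1.0
units [0.08 0.01 2.19]
```

```bash
python3 -m handwheel '[{"xyz":[0,0,0.2],"turn":0,"jaw":0},{"xyz":[0,0,0.2],"turn":0,"jaw":0},{"xyz":[0,0,0.2],"turn":0,"jaw":0},{"xyz":[0,0,0.2],"turn":0,"jaw":0},{"xyz":[0,0,0.2],"turn":0,"jaw":0},{"xyz":[0,0,0.2],"turn":0,"jaw":0},{"xyz":[0,0,0.2],"turn":0,"jaw":0},{"xyz":[0,0,0.2],"turn":0,"jaw":0},{"xyz":[0,0,0.2],"turn":0,"jaw":0},{"xyz":[0,0,0.2],"turn":0,"jaw":0},{"xyz":[0,0,0.1],"turn":0,"jaw":0},{"xyz":[0,0,0.1],"turn":0,"jaw":0},{"xyz":[0,0,0],"turn":0,"jaw":0}]'
python3 -m handwheel '[{"xyz":[0,0,0.08],"turn":0,"jaw":0},{"xyz":[0,0,0.08],"turn":0,"jaw":0},{"xyz":[0,0,0],"turn":0,"jaw":0}]'
python3 -c "
from h import *
where([18,-195,25])"
```

```text
time: 15.28
ee_pos: [552.4, -186.0, 26.6]
eef_rot: [-0.482, 0.518, -0.482, -0.517]
contact_force: [0.0, -3.5, 6.2]
gripper_width: 0.1
time: 15.53
ee_pos: [552.1, -182.3, 26.6]
eef_rot: [-0.482, 0.518, -0.482, -0.517]
contact_force: [-0.3, -3.4, 6.4]
gripper_width: -0.1
t 15.53 tcp st [  17.8 -201.1   26.6] F [-0.3 -3.4  6.4] w -0.1 yawerr -0.0 tilt -1.0
units [ 0.06 -0.01  0.24]
```

```bash
for i in 1 2; do python3 -m handwheel '[{"xyz":[0,0,0.08],"turn":0,"jaw":0},{"xyz":[0,0,0.08],"turn":0,"jaw":0},{"xyz":[0,0,0],"turn":0,"jaw":0}]' | grep -E "force|ee_pos"; done
python3 -c "
from h import *
where([18,-195,25])"
```

```text
ee_pos: [551.8, -178.3, 26.6]
contact_force: [0.8, -3.5, 5.3]
ee_pos: [551.5, -174.4, 26.6]
contact_force: [1.0, -3.6, 5.3]
t 16.03 tcp st [  17.8 -193.2   26.6] F [ 1.  -3.6  5.3] w 0.2 yawerr -0.0 tilt -1.0
units [ 0.07 -0.01 -0.07]
```

```bash
for i in 1 2; do python3 -m handwheel '[{"xyz":[0,0,0.06],"turn":0,"jaw":0},{"xyz":[0,0,0.06],"turn":0,"jaw":0},{"xyz":[0,0,0],"turn":0,"jaw":0}]' | grep -E "force|ee_pos"; done
python3 - <<'E'
from h import *
where([18,-195,25]); save(eyes.grab_frame("top")[155:255,175:375],"pics/t6.png",4)
E
```

```text
ee_pos: [551.4, -173.3, 26.7]
contact_force: [0.4, -7.4, 4.6]
ee_pos: [551.0, -172.8, 26.8]
contact_force: [0.4, -13.2, 3.3]
t 16.53 tcp st [  17.4 -191.6   26.8] F [  0.4 -13.2   3.3] w 0.1 yawerr 0.1 tilt -1.0
units [ 0.07 -0.02 -0.14]
```

View pics/t6.png

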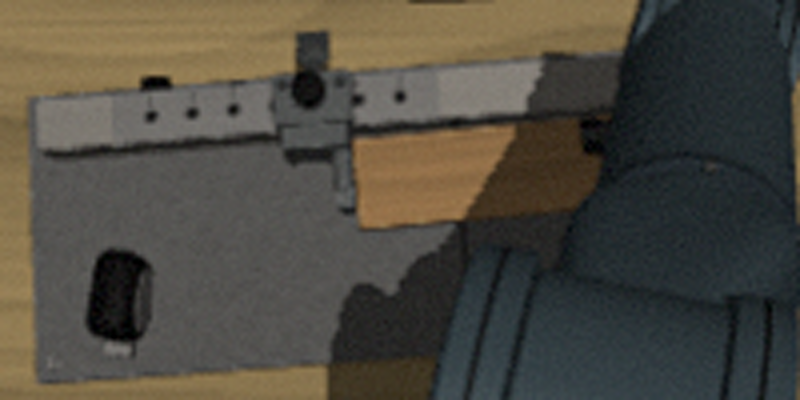

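Picture t6: the board's end (357,180) is against the stop arm (345,180), its long edge is along the fence, and the force rose to 13 N. One more two-finger seating push against the fence.

```bash
python3 -m handwheel '[{"xyz":[0,0,-0.4],"turn":0,"jaw":0},{"xyz":[0,0,-0.5],"turn":0,"jaw":0},{"xyz":[-0.8,0,0],"turn":0,"jaw":0},{"xyz":[-0.8,0,0],"turn":0,"jaw":0},{"xyz":[-0.8,0.2,0],"turn":0,"jaw":0},{"xyz":[0,0.5,0.8],"turn":0,"jaw":85},{"xyz":[0,0.5,0.8],"turn":0,"jaw":85},{"xyz":[0,0.5,0.8],"turn":0,"jaw":85},{"xyz":[0,0.5,0.8],"turn":0,"jaw":85},{"xyz":[0,0.5,0.8],"turn":0,"jaw":85},{"xyz":[0,0.5,0.8],"turn":0,"jaw":85},{"xyz":[0,0,0.8],"turn":0,"jaw":85},{"xyz":[0,0,0],"turn":0,"jaw":85},{"xyz":[0,0,0],"turn":0,"jaw":85}]'
python3 -c "
from h import *
where([-58,-71,14])"
```

```text
time: 17.75
ee_pos: [462.2, -55.4, 86.0]
eef_rot: [0.481, -0.517, 0.481, 0.519]
contact_force: [-0.0, -1.3, 0.7]
gripper_width: 84.8
t 17.75 tcp st [-62.9 -68.2  86. ] F [-0.  -1.3  0.7] w 84.8 yawerr -0.2 tilt -1.0
units [ 2.88 -0.2  -0.12]
```

```bash
python3 -m handwheel '[{"xyz":[0.8,0,-0.1],"turn":0,"jaw":85},{"xyz":[0.8,0,0],"turn":0,"jaw":85},{"xyz":[0.8,0,0],"turn":0,"jaw":85},{"xyz":[0.45,0,0],"turn":0,"jaw":85},{"xyz":[0,0,0],"turn":0,"jaw":85},{"xyz":[0,-0.3,0],"turn":0,"jaw":85},{"xyz":[0,-0.3,0],"turn":0,"jaw":85},{"xyz":[0,-0.2,0],"turn":0,"jaw":85},{"xyz":[0,-0.2,0],"turn":0,"jaw":85},{"xyz":[0,-0.15,0],"turn":0,"jaw":85},{"xyz":[0,0,0],"turn":0,"jaw":85}]'
python3 -m handwheel '[{"xyz":[0,-0.08,0],"turn":0,"jaw":85},{"xyz":[0,-0.08,0],"turn":0,"jaw":85},{"xyz":[0,-0.04,0],"turn":0,"jaw":85},{"xyz":[0,0,0],"turn":0,"jaw":85}]'
python3 -c "
from h import *
where([-31,-71,14])"
```

```text
time: 18.67
ee_pos: [492.8, -57.2, 15.5]
eef_rot: [-0.482, 0.518, -0.482, -0.517]
contact_force: [-0.4, -0.0, -0.0]
gripper_width: 84.8
time: 19.0
ee_pos: [494.7, -57.1, 14.7]
eef_rot: [0.481, -0.516, 0.483, 0.518]
contact_force: [-4.3, 0.4, 3.7]
gripper_width: 84.9
t 19.0 tcp st [-30.6 -72.2  14.7] F [-4.3  0.4  3.7] w 84.9 yawerr 0.0 tilt -1.0
units [0.03 0.01 0.05]
```

```bash
python3 -m handwheel '[{"xyz":[0,-0.08,0],"turn":0,"jaw":85},{"xyz":[0,-0.08,0],"turn":0,"jaw":85},{"xyz":[0,0,0],"turn":0,"jaw":85},{"xyz":[0,0.5,0],"turn":0,"jaw":85},{"xyz":[0,0.5,0],"turn":0,"jaw":85},{"xyz":[-0.9,0,0],"turn":0,"jaw":85},{"xyz":[-0.9,0,0],"turn":0,"jaw":85},{"xyz":[-0.9,0,0],"turn":0,"jaw":85},{"xyz":[-0.9,-0.7,0],"turn":0,"jaw":85},{"xyz":[-0.9,-0.7,0],"turn":0,"jaw":85},{"xyz":[-0.9,-0.7,0],"turn":0,"jaw":85},{"xyz":[-0.9,-0.7,0],"turn":0,"jaw":85},{"xyz":[-0.9,-0.7,0],"turn":0,"jaw":85},{"xyz":[-0.9,-0.7,0],"turn":0,"jaw":85},{"xyz":[0,0,0],"turn":0,"jaw":85},{"xyz":[0,0,0],"turn":0,"jaw":85},{"xyz":[0,0,0],"turn":0,"jaw":85}]'
python3 - <<'E'
from h import *
where(); c=eyes.get_calibration("wrist"); im=eyes.grab_frame("wrist"); save(im,"pics/w7.png",1.4)
V=lambda x,y,z:O+N*x+D*y+np.array([0,0,z])
np.save("/tmp/c.npy",c,allow_pickle=True)
print((proj("wrist",[V(50,39,36),V(-20,39,36),V(50,-181,36),V(-20,-181,36),V(70,64,111),V(70,64,119)],c)*1.4).round(0))
E
```

```text
time: 20.42
ee_pos: [579.5, -51.2, 216.7]
eef_rot: [0.482, -0.517, 0.483, 0.518]
contact_force: [-0.6, -0.9, -0.6]
gripper_width: 84.9
t 20.42 tcp st [ 54.4 -72.3 216.7] F [-0.6 -0.9 -0.6] w 84.9 yawerr 0.0 tilt -1.0
[[542. 255.]
 [551. 154.]
 [237. 256.]
 [227. 155.]
 [622. 318.]
 [629. 323.]]
```

View pics/w7.png

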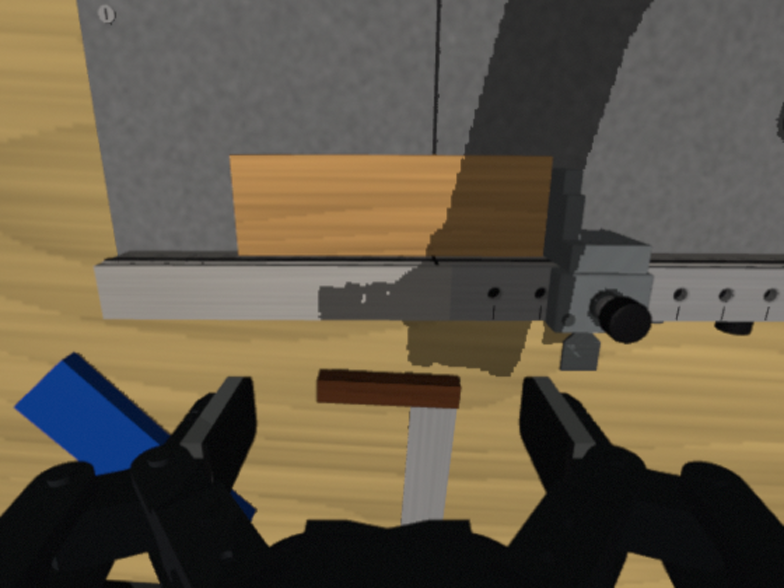

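Picture w7: the board's near edge lies at row 155 at both ends (expected 154–155). Its end at column 551 matches the expected stop face. The knob at (625,319) is still at the third hole, home height, with the arrow below it. The robot is clear, so I'm handing in.

```bash
python3 -c "
from cell import robot
print(robot.close_job())"
```

```text
the job is handed in; nothing more can be done
None
```

The job is handed in. The stop is at the third hole, the one the pointer marks (64 mm). The wooden board is against the fence with its end butted on the stop.

**What I did:** I gripped the knob, lifted the plunger 11 mm (11.5 N pull), slid the stop 64 mm and lowered the plunger. I pushed the board to the fence with the jaws open, along to the stop with them shut, then seated it against the fence once more. The job took about 20 s of the 72 s allowed.

**Last checks:**
- **Knob:** after release it was within about 1 pixel of where it should be for plunger home at the third hole. In the last picture it was within about 3 pixels.
- **Board at the fence:** both corners of its near edge were within 1 pixel of the expected row.
- **Board at the stop:** its end was at the expected column. The force while pushing rose to 13 N there.
- **Board's far end:** it showed about 3 pixels (roughly 2 mm) from the prediction. I took this as scale error.
- **First grip:** it was too high on the knob, so I regripped lower before lifting.
- **While pushing along:** the tool read 5–6 N upward, which I did not explain. It fell to 3 N at the stop, and the board looked flat afterwards.
- **Bystanders:** the gripper never went low near the glue bottle, tape measure or try square. I saw no change in the tape measure or the square, but the bottle was not in the last pictures.

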